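# Serve the walnuts with the rocking-lever dispenser

## Robot

A 7-joint arm with a two-finger parallel gripper is mounted at the origin on the work surface. World frame = base frame: x ahead of the robot, y to its left, z up, the work surface at z = 0. Lengths are in mm, angles in rad, forces in N, time in s.
With the tool pointing down it reaches from about 400 to 875 mm from the base axis. Payload 4.4 kg.
Tool frame: the origin (TCP) lies on the centre line of the jaws, within the pads' length; the fingertips stand 25 mm ahead of it and the grasp point (between the pads) lies 6 mm ahead of it; x points along the fingers, y is the direction in which the jaws open and shut, and the axes are right-handed (so a half turn about x gives the same grasp; the last joint's range is limited). The gripper opens to 85 mm and grips with 20 to 120 N. Pads are 22 mm wide; open, the fingers measure 114 mm over their backs; the gripper's body (76 mm by 85 mm) begins 54 mm behind the grasp point. The pads swing forward as they close: fully open they stand 13 mm farther back than shut.
Start: joints at [1.251, 0.628, 0.038, 1.517, -0.027, 0.996, -0.02], TCP at [163.231, -629.184, 256.313] pointing down, gripper open.
Joint ranges: [-3.06, 3.06], [-0.37, 2.12], [-1.25, 1.32], [0.18, 2.47], [-1.1, 4.24], [0.23, 1.98], [-2.94, 2.94]. Speed limits (rad/s): [2.57, 2.57, 3.14, 3.14, 3.14, 3.14, 3.14].

## Interface

Orientations are given as [roll, pitch, yaw] about the fixed x, y, z axes, in that order (R = Rz(yaw) Ry(pitch) Rx(roll)).
In Python, from cell import * gives the robot as it stands. The module is installed in compiled form; this text tells all that it offers.
- The arm moves only by the tool jog_arm, never from a script. Its argument "series" is a list of rows, each a list of 3 entries, a list of its own where there are three numbers: the turn, a rotation vector about the tool's x, y, z in degrees, then the shift along the tool's x, y, z in mm, then the gripper's target within -1 to 1 (shut at 1, half-way at 0, fully open at -1). In form: [[[rx, ry, rz], [dx, dy, dz], hand], ...]. A call has 1 to 8 rows; each row shifts and turns the commanded pose from where the row before left it, along the tool's axes as they then stand; what a row does not reach is not made up. A row lasts 1/8 s, in which the tool goes at most 62.5 mm and 10.7 degrees, less where a joint would pass 70% of its speed; a pose out of reach is approached as far as the arm can. A call is refused whole if a number of a shift passes 62.5 or a number of a turn 10.7, either way. A call with a gripper value outside its range is refused whole. The fingers move at their own pace and stop on an object; the grip force is fixed at half the most. Time passes only in rows, so rows that do not move let the fingers close. It gives the time, the measured TCP pose, the force and the opening at its end, in the units of the state.
- read_state(): the state, without advancing time (a new reading comes with each control period).
- get_image(name): name is "scene" or "side" or "wrist"; returns a dict with "img" (420x560x3 uint8, red, green, blue), "range_z" (420x560 float32, mm along the optical axis (not along the pixel's ray), 0 where there is no reading), "fovy" (degrees; the focal length in pixels is half the picture's height over the tangent of half this angle, whatever the lens; pixels are square), "cx", "cy" (the principal point, pixels), "k1" (the pictures are not rectified: a ray, as slopes to the right and down, at radius r is drawn at 1 + k1 r^2 times it, then the intrinsics apply), "cam_to_world" (4x4, takes a point from camera to world coordinates). Camera axes: x right, y up, looking along -z (the intrinsics and any distortion apply to the point x, -y, -z); pixel columns grow to the right and rows downward; lengths in mm; the calibration is good to about 2 mm. A picture is of the moment at which its call begins.
- finish_job(): hands the job in, once; it reports no verdict.
The state is a dict: "clock": time; "qpos": joint angles; "qd": joint speeds; "tau": joint torques, N m; "eef_pos": TCP position; "tool_rot": TCP orientation; "force": force on the tool from outside, world axes, zero at the start; "torque": the same for the moment, N m; "width": finger opening in mm.
Only numpy, scipy, OpenCV 4.12 (cv2) and the standard library are available. Lean on these libraries where they do the work, as an engineer would, in place of code of your own. Each camera call takes 0.05 s, during which the arm holds its last target. There are 200 camera calls.

## Task

Serve the three walnuts (the larger nuts): press down the paddle of the dispenser that holds them so that its gate lifts, keep it down until all three have rolled out onto the tray, then let the gate close again. Leave the hazelnut dispenser shut, do not touch the nuts with the gripper or move the cups, glasses, opener and seasoning case, and finish clear of everything.

Things in the scene. Friction and masses are not known exactly. Their poses are not given: they have to be found in the camera images.
- tray: bamboo serving tray, fixed, 220 mm (x) by 420 mm (y), floor 6 mm thick, rims 36 mm high except the side at -x, 22 mm, over which both dispenser mouths reach. Origin: on its underside, middle of the near (-x, low) edge, so the tray spans x=0 to 220 mm and y=-210 to 210 mm; +x points away from the dispensers
- walnut_dispenser: wooden walnut dispenser, fixed to the worktop, chute 54 mm wide outside, 42 mm between its low side walls. Origin: centre of its base's underside; +x is the way the nuts roll, towards the tray; the chute floor falls 12 degrees from x=-50 mm to its open mouth at x=+130 mm (34 mm high). A rocking lever along x lies over it, pivot at x=-20 mm, 135 mm high, on posts 145 mm high: paddle at the -x end, gate plate at the +x end closing the chute at x=+85 mm
- walnut_paddle (a point): centre of the top face of the walnut dispenser's paddle, the free near end of its rocking lever: a flat wooden plate 40 mm (along x) by 46 mm (along y), 12 mm thick, top 142 mm above the worktop at rest, 135 mm from the pivot; free space under it. Pressed fully down it sinks 52 mm and moves 12 mm towards the pivot; x and y axes as the dispenser's when level
- walnut_lever (a joint): tilt of the walnut dispenser's rocking lever in rad: 0 = level, gate shut (spring and damper bring it back in well under 1 s); 0.40 = paddle fully down, gate fully up. A walnut fits under the gate from about 0.27. It takes 4 N on the paddle to start and 7 N at full travel
- hazelnut_dispenser: wooden hazelnut dispenser, fixed to the worktop, chute 54 mm wide outside, 25 mm between its low side walls. Origin: centre of its base's underside; +x is the way the nuts roll, towards the tray; the chute floor falls 12 degrees from x=-50 mm to its open mouth at x=+130 mm (34 mm high). A rocking lever along x lies over it, pivot at x=-20 mm, 135 mm high, on posts 145 mm high: paddle at the -x end, gate plate at the +x end closing the chute at x=+85 mm
- hazelnut_paddle (a point): centre of the top face of the hazelnut dispenser's paddle, the free near end of its rocking lever: a flat wooden plate 40 mm (along x) by 46 mm (along y), 12 mm thick, top 142 mm above the worktop at rest, 135 mm from the pivot; free space under it. Pressed fully down it sinks 52 mm and moves 12 mm towards the pivot; x and y axes as the dispenser's when level
- hazelnut_lever (a joint): tilt of the hazelnut dispenser's rocking lever in rad: 0 = level, gate shut (spring and damper bring it back in well under 1 s); 0.40 = paddle fully down, gate fully up. A walnut fits under the gate from about 0.27. It takes 4 N on the paddle to start and 7 N at full travel
- walnut1: walnut, loose ball 36 mm across, about 13 g, with a seam, waiting in the walnut dispenser's chute behind its gate. Origin: its centre
- walnut2: walnut, loose ball 36 mm across, about 13 g, with a seam, waiting in the walnut dispenser's chute behind its gate. Origin: its centre
- walnut3: walnut, loose ball 36 mm across, about 13 g, with a seam, waiting in the walnut dispenser's chute behind its gate. Origin: its centre
- hazelnut1: hazelnut, loose plain ball 22 mm across, 10 g, in the hazelnut dispenser's chute behind its gate; must stay there. Origin: its centre
- hazelnut2: hazelnut, loose plain ball 22 mm across, 10 g, in the hazelnut dispenser's chute behind its gate; must stay there. Origin: its centre
- hazelnut3: hazelnut, loose plain ball 22 mm across, 10 g, in the hazelnut dispenser's chute behind its gate; must stay there. Origin: its centre
- cup1: white ceramic cup, 70 mm across and 70 mm high, loose, on the worktop beside the dispensers. Origin: centre of its underside; bystander
- cup2: white ceramic cup, 70 mm across and 70 mm high, loose, on the worktop beside the dispensers. Origin: centre of its underside; bystander
- glasses1: two soju glasses nested, 57 mm across and 86 mm high, loose, standing between the two dispensers. Origin: centre of the underside; bystander
- glasses2: two soju glasses nested, 57 mm across and 86 mm high, loose, standing beside the dispensers. Origin: centre of the underside; bystander
- opener: flat aluminium bottle opener, 125 mm long, 6 mm thick, loose, lying between the two paddles on the worktop. Origin: on its underside, x along it; bystander
- case: pale yellow plastic seasoning case with a latched lid, 93 x 63 x 49 mm, loose, beside the dispensers. Origin: centre of its underside; bystander
There are look-alikes about, which are no part of the job. Leave any purple or yellow look-alike of the walnut2 alone.

How it is judged (in metres and radians):
On the way, in this order (a step that is already met when the one before it is completed fails the run):
1. the walnut dispenser's paddle is pressed down and its gate is lifting (value of joint walnut_lever above 0.15 rad), for 0.1 s.
2. all three walnuts lie in the tray (x of walnut1 in the frame of tray between 0 and 0.22 m and y of walnut1 in the frame of tray between -0.21 and 0.21 m and z of each of walnut1, walnut2, walnut3 in the frame of tray below 0.045 m and x of walnut2 in the frame of tray between 0 and 0.22 m and y of walnut2 in the frame of tray between -0.21 and 0.21 m and x of walnut3 in the frame of tray between 0 and 0.22 m and y of walnut3 in the frame of tray between -0.21 and 0.21 m), for 0.1 s.
At the end, for the whole second after the job is handed in: All three walnuts lie inside the tray's rims, on its floor (centres inside the tray's 220 x 420 mm outline, below 45 mm) and slower than 0.15 m/s; both levers are back level (below 0.04 rad); the hazelnuts and the bystanders lie within 30 mm of where they were (all of step 2 and distance of each of hazelnut1, hazelnut2, hazelnut3, cup1, cup2, glasses1, glasses2, opener, case from where it was at the start of the episode below 0.03 m and value of joint each of walnut_lever, hazelnut_lever below 0.04 rad and linear speed of each of walnut1, walnut2, walnut3 below 0.15 m/s); the robot touches nothing.
It fails at once if the hazelnut lever is pressed (beyond 0.08 rad) (value of joint hazelnut_lever above 0.08 rad).
It fails at once if the gripper touches a nut (contact force between any of the fingers, the arm and walnut1 above 0.3 N or contact force between any of the fingers, the arm and walnut2 above 0.3 N or contact force between any of the fingers, the arm and walnut3 above 0.3 N or contact force between any of the fingers, the arm and hazelnut1 above 0.3 N or contact force between any of the fingers, the arm and hazelnut2 above 0.3 N or contact force between any of the fingers, the arm and hazelnut3 above 0.3 N).
It fails at once if a nut is lifted (above 150 mm) (height (world z) of any of walnut1, walnut2, walnut3, hazelnut1, hazelnut2, hazelnut3 above 0.15 m).
It fails at once if a cup, glass, the opener or the case is moved by more than 30 mm or lifted (distance of any of cup1, cup2, glasses1, glasses2, opener, case from where it was at the start of the episode above 0.03 m).
It also fails if it takes over 27 s, if anything falls off the work surface, if the arm or the gripper's body presses on something with over 40 N, if the wrist force passes 120 N, or if a joint passes its speed limit or range.

## Working session

There is one attempt and no reset: what is moved stays moved. The work goes in short steps, Python scripts to look and compute and a tool call to move; the robot and the scene stay as the last step left them, time stands still between calls to the robot, and variables do not carry over. Pictures are saved under pics/ and viewed, about 8 in all and at most 12, crops included, and the job is handed in when it is done.

Besides the shell and the picture viewer there is one more tool, called after "Emit:" by a JSON object that holds its "method" and its "body", one argument or row to a line. jog_arm: Moves the arm, as the interface text tells. Its arguments: {"type":"object","properties":{"series":{"type":"array"}},"required":["series"]}

```bash
mkdir -p pics; cat > h.py <<'E'
from cell import *
import numpy as np, cv2, pickle
def snap(n,f):
    d=get_image(n); cv2.imwrite(f'pics/{f}.png',cv2.cvtColor(d['img'],cv2.COLOR_RGB2BGR)); pickle.dump(d,open(f'pics/{f}.pkl','wb')); return d
def px(d,u,v):
    h=420; f=h/2/np.tan(np.radians(d['fovy'])/2)
    a=np.array([(u-d['cx'])/f,(v-d['cy'])/f]); s=a.copy()
    for _ in range(20): s=a/(1+d['k1']*(s@s))
    z=float(np.median(d['range_z'][int(v)-1:int(v)+2,int(u)-1:int(u)+2]))
    return (d['cam_to_world']@np.array([s[0]*z,-s[1]*z,-z,1]))[:3]
def load(f): return pickle.load(open(f'pics/{f}.pkl','rb'))
E
python3 - <<'E'
from h import *
a=snap('scene','s1');b=snap('side','d1')
print(read_state())
E
```

```text
{'clock': 0.1, 'qpos': array([ 1.25124939,  0.6292854 ,  0.03845253,  1.51825862, -0.02697055,
        0.9963123 , -0.01998864]), 'qd': array([ 5.04105376e-05, -2.15919151e-03, -4.27155197e-04, -3.75119555e-03,
       -2.04027369e-04,  7.61230471e-04, -1.27661877e-04]), 'tau': array([ 2.91044344e-03, -5.64526391e+01,  1.22994907e+00, -1.93972349e+01,
        1.11362227e-02,  5.53643345e-03, -7.74275406e-06]), 'eef_pos': array([ 163.0588818 , -628.67913455,  255.46357618]), 'tool_rot': array([-1.54299457,  1.56905083,  1.85236633]), 'force': array([ 0.46891592,  0.00769837, -0.72071514]), 'torque': array([ 0.03245674, -0.05653976,  0.01214289]), 'width': 85.26096228284638}
```

View pics/s1.png

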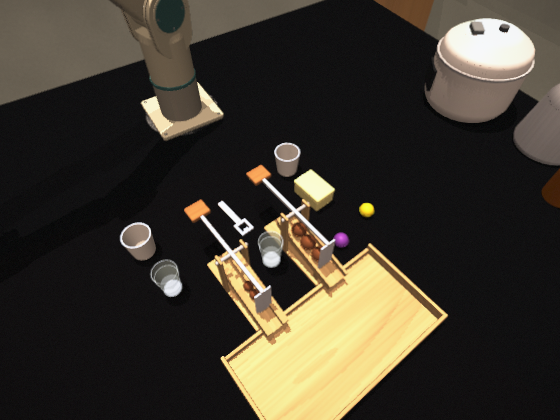

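View pics/d1.png

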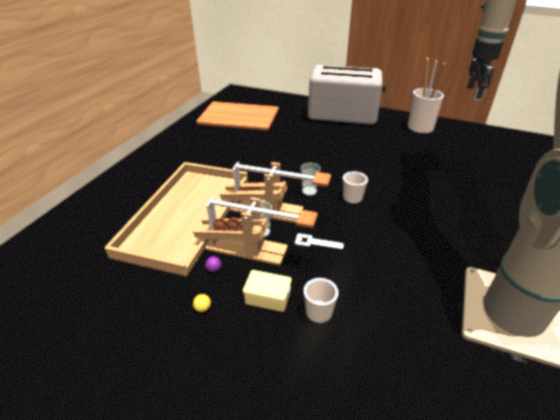

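The scene shows the walnut dispenser on the right, with three big nuts near (308,242) and its paddle at (259,174). The hazelnut dispenser has its paddle at (197,211) and small nuts near (250,287). I'll measure both and enlarge a crop.

```bash
python3 - <<'E'
from h import *
d=load('s1')
for n,u,v in [('wp',259,174),('hp',197,211),('wgate',326,252),('wn1',298,229),('wn2',306,242),('cup',287,150),('caseTop',315,186),('glass',270,240),('trayfar',446,316),('traycorner',370,250),('hn',249,287)]: print(n,px(d,u,v).round())
s=load('d1')
print('side wp',px(s,308,217).round(),'gate',px(s,212,212).round())
# paddles by colour
hsv=cv2.cvtColor(d['img'],cv2.COLOR_RGB2HSV)
m=((hsv[...,0]<14)&(hsv[...,1]>170)&(hsv[...,2]>120)).astype(np.uint8)
for (u0,v0) in [(259,174),(197,211)]:
    P=np.array([px(d,u,v) for v in range(v0-16,v0+17) for u in range(u0-18,u0+19) if m[v,u]])
    P=P[(P[:,2]>136)]; print(len(P),P.mean(0).round(1),P.min(0).round(),P.max(0).round(), (P.min(0)/2+P.max(0)/2).round(1)); r=cv2.minAreaRect(P[:,:2].astype(np.float32));print(r)
cv2.imwrite('pics/c1.png',cv2.resize(cv2.cvtColor(d['img'][140:340,180:400],cv2.COLOR_RGB2BGR),None,fx=3,fy=3,interpolation=2)[:600])
E
```

```text
wp [485.  17. 143.]
hp [ 504. -150.  141.]
wgate [720.  43. 105.]
wn1 [636.  28.  95.]
wn2 [670.  27.  88.]
cup [374. 168.  44.]
caseTop [525. 157.  48.]
glass [605. -27.  53.]
trayfar [943. 193.  33.]
traycorner [739. 165.  28.]
hn [ 690. -129.   74.]
side wp [476.  19. 141.] gate [715.  46. 103.]
51 [481.3  10.  139.8] [461.  -7. 137.] [501.  37. 143.] [480.9  14.9 139.8]
((480.913818359375, 15.95807933807373), (38.96431350708008, 43.9931640625), 3.9769325256347656)
52 [ 501.  -152.   139.7] [ 479. -173.  137.] [ 519. -126.  142.] [ 499.  -149.4  139.6]
((498.9278259277344, -149.6707763671875), (38.95393753051758, 44.30815887451172), 6.173655033111572)
```

View pics/c1.png

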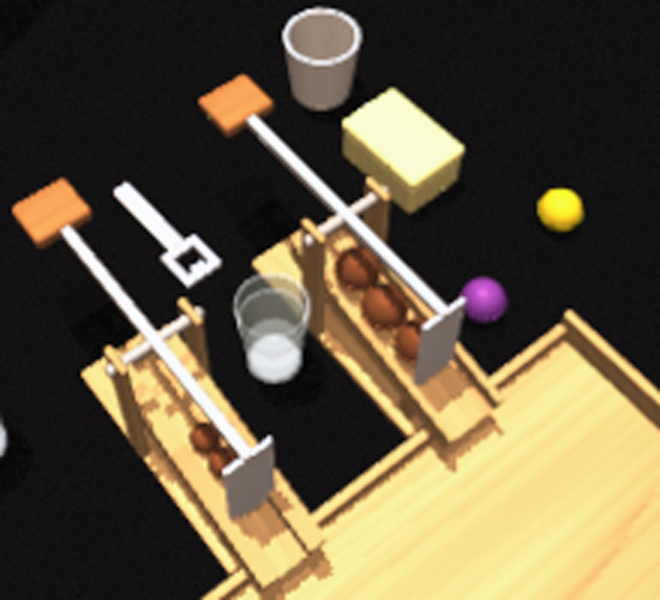

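The crop confirms it: three big walnuts wait in the right-hand dispenser and the small hazelnuts in the left-hand one. The walnut paddle's centre is at about (481,16), with yaw about 6°. Next I'll convert the moves into tool axes.

```bash
cat >> h.py <<'E'
from scipy.spatial.transform import Rotation as R
def to(x,y,z):
    s=read_state(); r=R.from_euler('xyz',s['tool_rot']).as_matrix()
    print(s['clock'],s['eef_pos'].round(1),s['force'].round(1),s['width'],'delta tool',(r.T@(np.array([x,y,z])-s['eef_pos'])).round(1)); print(r.round(3))
E
python3 -c "
from h import *
to(481,16,230)"
```

```text
0.1 [ 163.1 -628.7  255.5] [ 0.5  0.  -0.7] 85.26096228284638 delta tool [  26.4 -544.2 -469.6]
[[-0.     0.251 -0.968]
 [ 0.002 -0.968 -0.251]
 [-1.    -0.002  0.   ]]
```

Emit:
{"method": "jog_arm", "body": {
  "series": [
    [[0,0,0],[0,-45,-39],1],
    [[0,0,0],[0,-45,-39],1],
    [[0,0,0],[0,-45,-39],1],
    [[0,0,0],[0,-45,-39],1],
    [[0,0,0],[0,-45,-39],1],
    [[0,0,0],[0,-45,-39],1],
    [[0,0,0],[0,-45,-39],1],
    [[0,0,0],[0,-45,-39],1]
  ]
}}

```text
clock: 1.1
eef_pos: [375.4, -200.6, 256.3]
tool_rot: [2.526, 1.57, -0.362]
force: [1.0, 0.1, -1.6]
width: -0.0
```

```bash
python3 -c "
from h import *
to(481,16,230)"
```

```text
1.1 [ 375.4 -200.6  256.3] [ 1.   0.1 -1.6] -0.04862257487822654 delta tool [  26.3 -183.2 -156.5]
[[ 0.     0.251 -0.968]
 [-0.    -0.968 -0.251]
 [-1.     0.    -0.   ]]
```

Emit:
{"method": "jog_arm", "body": {
  "series": [
    [[0,0,0],[0,-46,-39],1],
    [[0,0,0],[0,-46,-39],1],
    [[0,0,0],[0,-46,-39],1],
    [[0,0,0],[0,-45,-39],1],
    [[0,0,0],[26,0,0],1],
    [[0,0,0],[25,0,0],1],
    [[0,0,0],[0,0,0],1]
  ]
}}

```text
clock: 1.98
eef_pos: [478.4, 14.0, 203.8]
tool_rot: [-0.171, 1.566, -3.058]
force: [0.4, -1.0, -0.3]
width: -0.1
```

```bash
python3 - <<'E'
from h import *
to(481,16,167)
a=snap('scene','s2')['img'][120:300,160:380]; b=snap('side','d2')['img'][130:290,180:380]
f=lambda x:cv2.resize(cv2.cvtColor(x,cv2.COLOR_RGB2BGR),(400,330),interpolation=2)
cv2.imwrite('pics/c2.png',np.hstack([f(a),f(b)]))
E
```

```text
1.975 [478.4  14.  203.8] [ 0.4 -1.  -0.3] -0.05978641921793996 delta tool [36.8 -1.3 -3.2]
[[-0.004  0.251 -0.968]
 [-0.    -0.968 -0.251]
 [-1.    -0.001  0.004]]
```

View pics/c2.png

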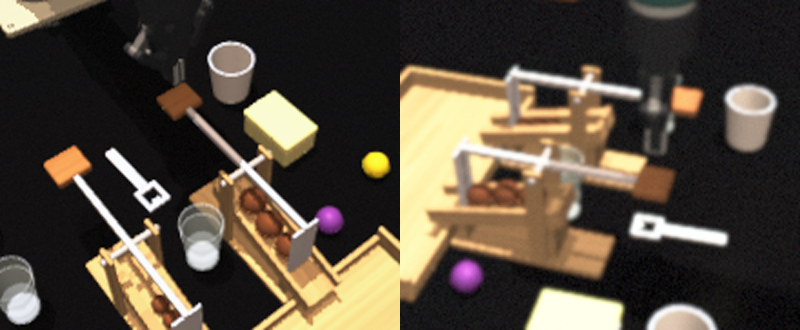

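The shut fingers stand straight above the walnut paddle. Now I'll press down, sliding slightly towards the pivot.

Emit:
{"method": "jog_arm", "body": {
  "series": [
    [[0,0,0],[18,-1,-2],1],
    [[0,0,0],[18,0,-1],1],
    [[0,0,0],[15,0,-1],1],
    [[0,0,0],[15,0,-3],1],
    [[0,0,0],[13,0,-4],1],
    [[0,0,0],[3,0,0],1],
    [[0,0,0],[0,0,0],1],
    [[0,0,0],[0,0,0],1]
  ]
}}

```text
clock: 3.08
eef_pos: [489.2, 16.3, 124.0]
tool_rot: [0.34, 1.568, -2.55]
force: [-3.0, -3.4, 5.4]
width: -0.1
```

```bash
python3 - <<'E'
from h import *
to(489,17,118)
a=snap('scene','s3')['img'][120:340,160:400]; b=snap('side','d3')['img'][130:290,100:340]
f=lambda x:cv2.resize(cv2.cvtColor(x,cv2.COLOR_RGB2BGR),(400,330),interpolation=2)
cv2.imwrite('pics/c3.png',np.hstack([f(a),f(b)]))
E
```

```text
3.075 [489.2  16.3 124. ] [-3.  -3.4  5.4] -0.07603449306579169 delta tool [ 6.  -0.7  0. ]
[[-0.002  0.25  -0.968]
 [-0.001 -0.968 -0.25 ]
 [-1.     0.001  0.002]]
```

View pics/c3.png

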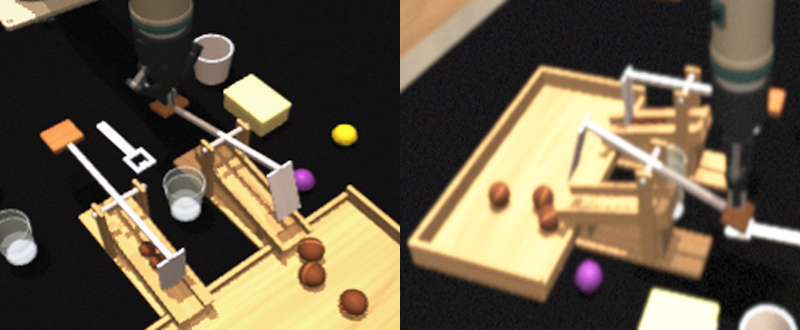

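The gate is up and the chute is empty; all three walnuts are on the tray side. I'll hold the paddle down briefly, then release it and retreat upwards.

Emit:
{"method": "jog_arm", "body": {
  "series": [
    [[0,0,0],[0,0,0],1],
    [[0,0,0],[0,0,0],1],
    [[0,0,0],[0,0,0],1],
    [[0,0,0],[0,0,0],1],
    [[0,0,0],[0,0,0],1],
    [[0,0,0],[0,0,0],1],
    [[0,0,0],[0,0,0],1],
    [[0,0,0],[0,0,0],1]
  ]
}}

```text
clock: 4.18
eef_pos: [489.1, 16.3, 124.1]
tool_rot: [0.343, 1.568, -2.546]
force: [-4.5, -3.1, 5.0]
width: -0.0
```

```bash
python3 - <<'E'
from h import *
to(489,17,118)
d=snap('scene','s4');a=d['img'][120:340,200:440]
cv2.imwrite('pics/c4.png',cv2.resize(cv2.cvtColor(a,cv2.COLOR_RGB2BGR),(600,550),interpolation=2))
E
```

```text
4.175 [489.1  16.3 124.1] [-4.5 -3.1  5. ] -0.037210417002711445 delta tool [ 6.1 -0.7 -0. ]
[[-0.002  0.25  -0.968]
 [-0.001 -0.968 -0.25 ]
 [-1.     0.001  0.002]]
```

View pics/c4.png

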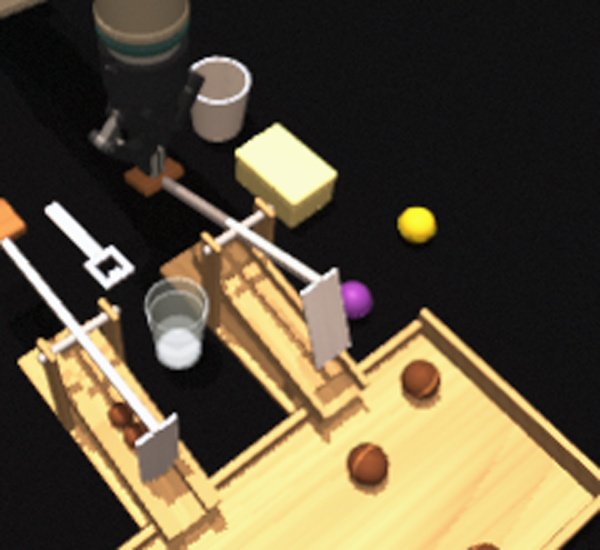

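The chute is empty and the three walnuts lie in the tray, at crop positions (420,380), (368,464) and (485,548). I'll release the paddle.

Emit:
{"method": "jog_arm", "body": {
  "series": [
    [[0,0,0],[-15,0,3],1],
    [[0,0,0],[-18,0,3],1],
    [[0,0,0],[-20,0,2],1],
    [[0,0,0],[-40,0,0],1],
    [[0,0,0],[-40,0,0],1],
    [[0,0,0],[-30,0,0],1],
    [[0,0,0],[0,0,0],1],
    [[0,0,0],[0,0,0],1]
  ]
}}

```text
clock: 5.22
eef_pos: [482.6, 15.9, 286.6]
tool_rot: [-3.096, 1.57, 0.3]
force: [0.2, -0.6, -0.0]
width: -0.0
```

Emit:
{"method": "jog_arm", "body": {
  "series": [
    [[0,0,0],[0,0,0],1],
    [[0,0,0],[0,0,0],1],
    [[0,0,0],[0,0,0],1],
    [[0,0,0],[0,0,0],1],
    [[0,0,0],[0,0,0],1],
    [[0,0,0],[0,0,0],1],
    [[0,0,0],[0,0,0],1],
    [[0,0,0],[0,0,0],1]
  ]
}}

```text
clock: 6.22
eef_pos: [482.6, 15.6, 286.4]
tool_rot: [2.772, 1.571, -0.116]
force: [-0.7, -0.8, -0.9]
width: -0.1
```

```bash
python3 - <<'E'
from h import *
to(489,17,118)
d=snap('scene','s5')
cv2.imwrite('pics/c5.png',cv2.resize(cv2.cvtColor(d['img'][120:420,100:500],cv2.COLOR_RGB2BGR),(800,600),interpolation=2))
g=d['img'].astype(int); e=get_image('scene')['img'].astype(int)
print('tray change', np.abs(g-e)[250:].max())
o=load('s1')['img'].astype(int)
cv2.imwrite('pics/diff.png',np.abs(g-o).max(2)[120:420,100:500].astype(np.uint8))
E
```

```text
6.225 [482.6  15.6 286.4] [-0.7 -0.8 -0.9] -0.14610477504980066 delta tool [168.4   0.3  -6.6]
[[ 0.     0.251 -0.968]
 [-0.    -0.968 -0.251]
 [-1.     0.    -0.   ]]
tray change 11
```

View pics/c5.png

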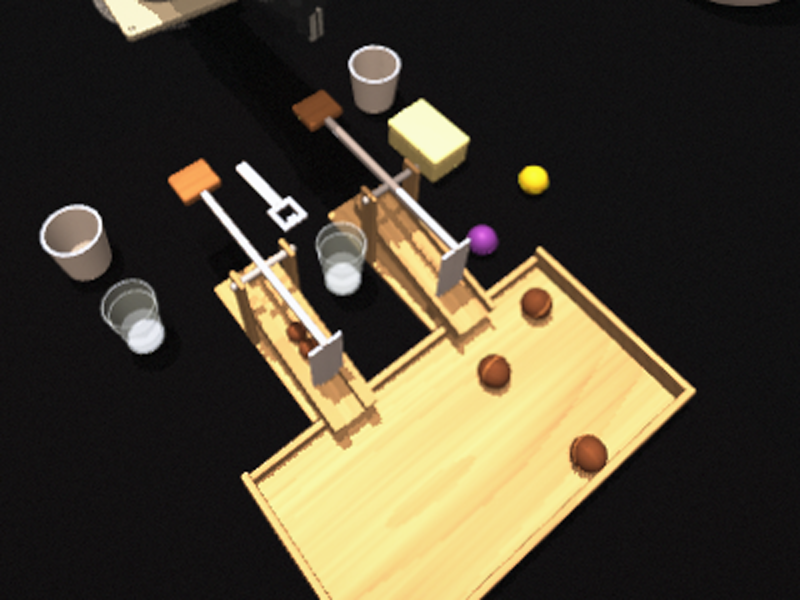

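View pics/diff.png

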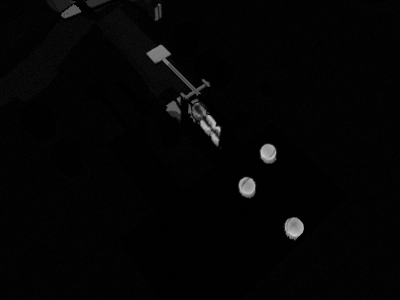

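The walnuts lie still in the tray, at crop positions (536,303), (494,371) and (588,453). Both levers are level. Compared with the first picture, only the walnuts and the arm with its shadow have changed. I'm handing the job in.

```bash
python3 -c "
from cell import *
print(finish_job())"
```

```text
the job is handed in; nothing more can be done
None
```

I pressed the walnut paddle down with the shut fingertips until all three walnuts had rolled onto the tray. I then let the gate close, raised the gripper clear and handed the job in at about 6.3 s; no verdict is reported.

**Last checks:**
- **Walnuts:** all three lie still inside the tray's rims, with no visible movement between two pictures in a row.
- **Levers:** both look level. I judged this from the picture and did not measure the lever angle.
- **Hazelnuts and bystanders:** the difference from the first picture shows none of them moved.
- **Robot:** the TCP is at z = 286 mm, so the fingertips are about 120 mm above the paddle. The force reading is near zero.

No check failed or disagreed.

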